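# Two-key release of a grinding ball

## Robot

A 6-joint arm with a two-finger parallel gripper is mounted at the origin on the work surface. World frame = base frame: x ahead of the robot, y to its left, z up, the work surface at z = 0. Lengths are in m, angles in degrees, forces in N, time in s.
With the tool pointing down it reaches from about 0.325 to 0.85 m from the base axis. Payload 15.5 kg.
Tool frame: the origin (TCP) lies at the very end of the fingers, on their centre line; the grasp point (between the pads) lies arm.grip_depth behind it (arm.grip_depth is the distance from the TCP to the grasp point, in m); z points along the fingers, y is the line along which they close (so a half turn about z gives the same grasp; the last joint's range is limited). The gripper opens to 91 mm and grips with 3 to 60 N. Pads are 32 mm wide; open, the fingers measure 118 mm over their backs; the gripper's body (76 mm by 178 mm) begins 60 mm behind the grasp point.
Start: joints at [-5.472, 28.281, 77.091, -0, 74.628, -5.472], TCP at [0.625, 0, 0.18] pointing down, gripper open.
Joint ranges: [-166.48, 166.48], [-47.26, 123.95], [12.59, 153.08], [-70.14, 250.14], [6.76, 159.57], [-176.63, 176.63]. Speed limits (degrees/s): [108.29, 108.29, 147.25, 172.46, 172.46, 172.46].

## Interface

Orientations are given as a 3x3 rotation matrix whose columns are the frame's x, y, z axes.
In Python, from rig import arm gives the robot as it stands. Calls block until the motion is done:
- arm.move_to(position, orientation): joint-space move of the TCP to a pose.
- arm.move_l(position, orientation=None, feed=0.15): straight line of the TCP; orientation=None keeps the orientation; feed is the mean speed in m/s.
- arm.move_joints(angles): joint-space move.
- arm.grip(opening): finger opening in m; the grip force is fixed at half the most; returns when the fingers have stopped.
- arm.sleep(seconds).
- arm.solve_ik(position, orientation): joint angles nearest the present ones, or None.
- arm.snapshot(name): name is "scene" or "side" or "wrist"; returns the picture (384x512x3 uint8, red, green, blue); there is no depth.
- arm.get_calibration(name): a dict with "intrinsics" (3x3 intrinsics, pixels), "cam_to_world" (4x4, takes a point from camera to world coordinates). Camera axes: x right, y down, z forward; pixel columns grow to the right and rows downward; lengths in m; the calibration is good to about 2 mm. A picture is of the moment at which its call begins: read the wrist's pose just before it. get_calibration takes no time and is no camera call; for the wrist camera it gives the pose at the moment of the call.
A pose or a line that the arm cannot do raises arm.Unreachable and nothing moves.
- arm.sign_off(): hands the job in; it is judged then, once.
Readings, each from a call of its own:
- arm.current_t(): time.
- arm.current_joint_positions(): joint angles.
- arm.current_dq(): joint speeds.
- arm.current_tau(): joint torques, N m.
- arm.current_ee_pos(): TCP position.
- arm.current_tool_rot(): TCP orientation.
- arm.current_force(): force on the tool from outside, world axes, zero at the start.
- arm.current_torque(): the same for the moment, N m.
- arm.current_width(): finger opening in m.
- arm.current_grasp_force(): force on a finger pad.
Only numpy, scipy, OpenCV 4.12 (cv2) and the standard library are available. Lean on these libraries where they do the work, as an engineer would, in place of code of your own. Each camera call takes 0.05 s, during which the arm holds its last target. There are 200 camera calls.

## Task

On the ball dispenser, push the catch carriage with its upright tab all the way home to its stop, so that its cup stands under the chute mouth. Then press both round keys fully down together with the two fingertips, keep both held down until the steel ball has rolled into the cup, and let the keys come back up. Do not touch or lift the ball, and leave the things standing around in their places.

Things in the scene. Friction and masses are not known exactly. Their poses are not given: they have to be found in the camera images.
- dispenser: Ball dispenser, fixed: dark base plate, grey key housing (72 along x, 136 mm along y, deck 63 mm high), then a chute (x 28 to 95 mm, 40 mm wide, up to 72 mm high) sloping down 10 degrees. Origin on the table (z 0) below the midpoint of the two keys. x: level, along the chute, downhill, away from the keys; y: from right key to left key; z up. Base plate: x -55 to 170, y -70 to 180, 6 mm thick.
- key_left_top (a point): Centre of the top face of the left key: round black cap 28 mm across at dispenser x = 0, y = +30 mm; 78 mm above the table when up, 69 mm fully down. Moves with the key. The two keys are 60 mm apart, centre to centre.
- key_right_top (a point): Centre of the top face of the right key, the same cap at dispenser x = 0, y = -30 mm.
- key_left (a joint): How far the left key is pressed, m: 0 up, 0.009 down on its stop. Springs back; about 0.8 N starts it, 2.5 N holds it fully down. Each key lowers one steel gate pin in the chute; both must be down at once (each key more than 6 mm) for the ball to pass, either pin alone stops it.
- key_right (a joint): The same for the right key.
- carriage (a joint): How far the catch carriage stands out from home, m: 0 is home on its stop, cup under the chute mouth; at most 0.11. It grows along the dispenser's +y, on the line x = 119 mm; starts 0.05 to 0.10. About 2 N pushes it; it stays where left. Low end blocks (under 28 mm high, 56 mm wide) close its track at dispenser y = -53 and y = +174 mm.
- tab (a point): Middle of the top edge of the outer (+y) face of the carriage's upright push tab: a black plate 36 mm wide (along x), 6 mm thick (y), 16 to 68 mm above the table; 61 mm in +y from the cup's centre. Push this outer face towards the dispenser's -y. With the carriage home it lies at dispenser x = 119, y = 61 mm.
- cup (a point): Where the centre of a ball lying in the middle of the carriage's steel catch cup would be: 12.5 mm above the cup's floor, 30.5 mm above the table. The cup is square, 44 mm inside; walls reach 33 mm (near the chute), 45 mm (sides) and 59 mm (far side) above the table.
- ball: Polished steel grinding ball, 25 mm across, about 64 g; origin at its centre. Starts in the chute against the two gate pins, 51 mm along the dispenser's x, its top 77 mm above the table.
- vial: Bystander: amber glass vial with white cap, 24 mm across, 45 mm tall. Origin at the centre of its underside.
- weight: Bystander: brass weight, 30 mm across, 44 mm tall. Origin at the centre of its underside.
- beaker: Bystander: small glass beaker, 54 mm across, 65 mm tall. Origin at the centre of its underside.
- collar: Bystander: dark steel collar, 36 mm across, 16 mm high. Origin at the centre of its underside.
- wrench: Bystander: wrench lying flat, 160 mm long. Origin at its middle, on its underside.
- mortar: Bystander: white ceramic bowl, 90 mm across, 50 mm tall. Origin at the centre of its underside.
- bottle: Bystander: white plastic bottle with blue cap, 60 mm across, 150 mm tall. Origin at the centre of its underside.

How it is judged:
By the outcome, as a careful person would: the job done as asked, in the order asked, and still so for the second after the job is handed in, with the robot touching nothing.
It also fails if it takes over 45 s, if anything falls off the work surface, if the arm or the gripper's body presses on something with over 40 N, if the wrist force passes 120 N, or if a joint passes its speed limit or range.

## Working session

There is one attempt and no reset: what is moved stays moved. The work goes in short steps, each a Python script; the robot and the scene stay as the last script left them, time stands still between calls to the robot, and variables do not carry over. Pictures are saved under pics/ and viewed, at most 11 in all, crops included, and the job is handed in when it is done.

```bash
ls; mkdir -p pics; python3 - <<'E'
from rig import arm
import cv2,numpy as np
for n in("scene","side","wrist"):
    im=arm.snapshot(n); cv2.imwrite(f"pics/{n}0.png",im[:,:,::-1]); c=arm.get_calibration(n); print(n,np.round(c["intrinsics"],1).tolist(),np.round(c["cam_to_world"],3).tolist())
a=[cv2.imread(f"pics/{n}0.png") for n in("scene","side")]
print(arm.grip_depth)
E
```

```text
pics
scene [[385.8, 0.0, 254.7], [0.0, 385.8, 192.0], [0.0, 0.0, 1.0]] [[-0.724, 0.539, -0.431, 0.981], [0.69, 0.573, -0.443, 0.527], [0.008, -0.618, -0.786, 0.975], [0.0, 0.0, 0.0, 1.0]]
side [[425.4, 0.0, 252.3], [0.0, 425.4, 194.5], [0.0, 0.0, 1.0]] [[0.935, -0.209, 0.286, 0.168], [-0.353, -0.509, 0.785, -0.827], [-0.018, -0.835, -0.55, 0.687], [0.0, 0.0, 0.0, 1.0]]
wrist [[315.0, 0.0, 252.5], [0.0, 315.0, 196.5], [0.0, 0.0, 1.0]] [[1.0, 0.0, -0.001, 0.624], [0.0, -0.955, -0.297, 0.084], [-0.001, 0.297, -0.955, 0.384], [0.0, 0.0, 0.0, 1.0]]
0.0188
```

View pics/scene0.png

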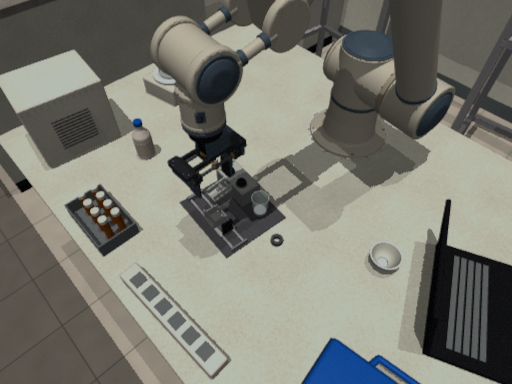

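View pics/side0.png

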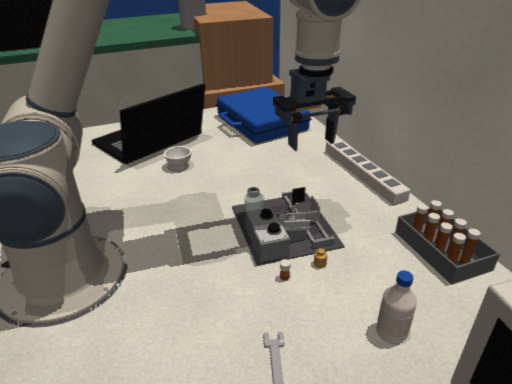

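View pics/wrist0.png

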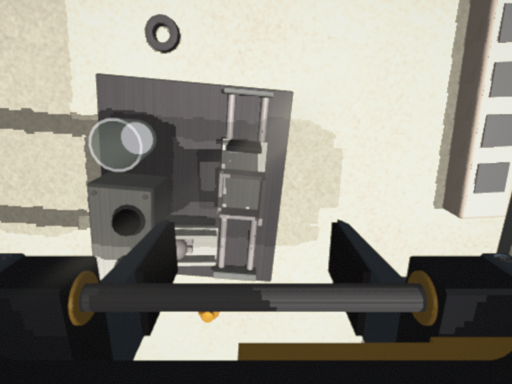

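The wrist view shows plate corners at about (97,74), (293,92) and (272,280), the left key at (127,220), and the tab near (243,145). The beaker stands on the plate beside the housing at (115,145). The side view shows the keys at (266,214) and (274,229) and the tab at (299,195).

```bash
cat > h.py <<'E'
from rig import arm
import cv2,numpy as np
def ray(c,uv):
    K=np.array(c["intrinsics"]);T=np.array(c["cam_to_world"])
    d=T[:3,:3]@np.linalg.solve(K,[*uv,1]);return T[:3,3],d
def onz(c,uv,z):
    o,d=ray(c,uv);return (o+d*(z-o[2])/d[2])
def proj(c,p):
    K=np.array(c["intrinsics"]);T=np.array(c["cam_to_world"])
    q=K@(T[:3,:3].T@(np.array(p)-T[:3,3]));return q[:2]/q[2]
def fit(D,W): # 2D rigid: W = R D + t
    D=np.array(D);W=np.array(W);d=D-D.mean(0);w=W-W.mean(0)
    a=np.arctan2((d[:,0]*w[:,1]-d[:,1]*w[:,0]).sum(),(d*w).sum())
    R=np.array([[np.cos(a),-np.sin(a)],[np.sin(a),np.cos(a)]]);t=W.mean(0)-R@D.mean(0)
    return a,R,t,np.linalg.norm(D@R.T+t-W,axis=1)
E
python3 - <<'E'
from h import *
c=arm.get_calibration("wrist");s=arm.get_calibration("side")
D=[(-.055,.18),(.17,.18),(.17,-.07)];W=[onz(c,p,.006)[:2] for p in((97,74),(293,92),(272,280))]
D.append((0,.03));W.append(onz(c,(127,220),.078)[:2])
a,R,t,e=fit(D,W);print("wrist",np.degrees(a),t,e)
W2=[onz(s,p,.078)[:2] for p in((266,214),(274,229))];print("side keys",W2)
print("pred keys",R@[0,.03]+t,R@[0,-.03]+t)
for n,cc,p in(("w",c,(243,142)),("s",s,(299,189))): print("tab",n,R.T@(onz(cc,p,.068)[:2]-t))
print("beaker",R.T@(onz(c,(117,145),.065)[:2]-t))
for p in((286,262),(320,250)):print(onz(s,p,.045),R.T@(onz(s,p,.045)[:2]-t))
E
```

```text
wrist -4.889332688184309 [ 0.48721305 -0.07075567] [0.00306642 0.00397793 0.0019095  0.00487288]
side keys [array([ 0.48430759, -0.05215822]), array([ 0.47912929, -0.11368412])]
pred keys [ 0.48977    -0.04086484] [ 0.48465611 -0.10064651]
tab w [0.11633848 0.1238507 ]
tab s [0.11828886 0.11407862]
beaker [-0.0102502   0.10958226]
[ 0.47423846 -0.19321971  0.045     ] [-0.0024896  -0.12312425]
[ 0.56264904 -0.18550816  0.045     ] [ 0.08494201 -0.10790541]
```

```bash
cat >> h.py <<'E'
def rot(a): # a: dispenser yaw in rad; tool down, finger line along dispenser y, camera on +x side
    c,s=np.cos(a),np.sin(a)
    R0=np.array([[c,-s,0],[s,c,0],[0,0,1]])
    return R0@BASE
# columns tool x,y,z in dispenser frame; fixed after checking the camera side
BASE=np.array([[1,0,0],[0,-1,0],[0,0,-1.]])
E
python3 - <<'E'
from h import *
print(np.round(arm.current_tool_rot(),2).tolist())
T=arm.get_calibration("wrist")["cam_to_world"];R=np.array(arm.current_tool_rot())
off=R.T@(np.array(T)[:3,3]-arm.current_ee_pos());print("cam in tool",off)
if off[0]<0:
    BASE=np.diag([-1,1,-1.]);open("h.py","a").write("BASE=np.diag([-1,1,-1.])\n")
import importlib,h;importlib.reload(h)
arm.move_to([.43,-.02,.25],h.rot(np.radians(-4.9)))
print(arm.current_ee_pos(),arm.current_joint_positions(),arm.current_t())
im=arm.snapshot("wrist");cv2.imwrite("pics/w1.png",im[:,:,::-1])
cv2.imwrite("pics/w1b.png",cv2.resize(im[:,:,::-1],(800,600),interpolation=cv2.INTER_CUBIC))
im=arm.snapshot("side");cv2.imwrite("pics/s1.png",im[:,:,::-1])
E
```

```text
[[-0.0, 1.0, -0.0], [1.0, 0.0, 0.0], [0.0, -0.0, -1.0]]
cam in tool [ 0.08420965 -0.00136093 -0.20490887]
[ 0.43032909 -0.02001272  0.24995168] [-1.06159903e+01  8.09232017e+00  9.64165481e+01  1.14416735e-03
  7.54857752e+01  8.42095771e+01] 1.6
```

View pics/w1b.png

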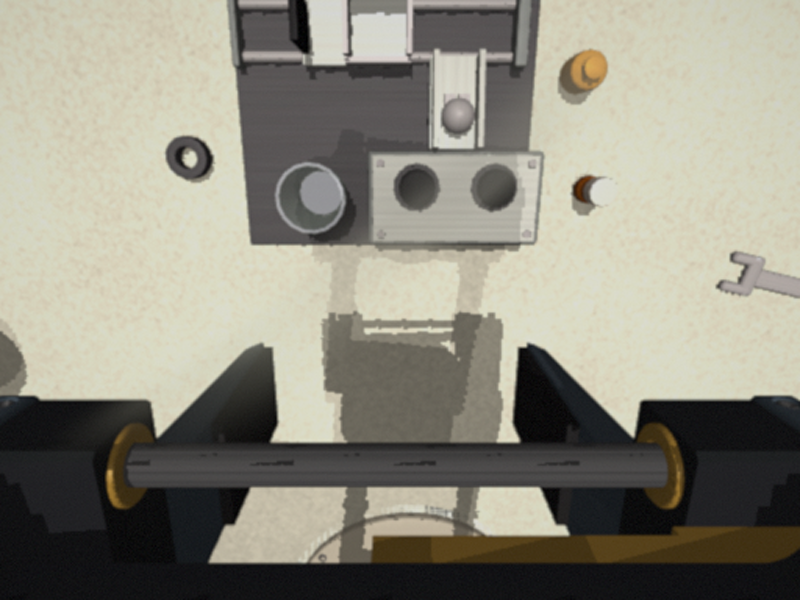

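The enlarged wrist view shows the left key at (416,187), right key at (494,187), ball at (458,115) and tab at (300,25). The housing deck corners are at (370,153), (543,153), (537,243) and (371,243). Left in the picture is dispenser +y. Next I'll compute the pose from the key and deck masks, then push.

```bash
python3 - <<'E'
from h import *
c=arm.get_calibration("wrist");im=cv2.imread("pics/w1.png");g=cv2.cvtColor(im,cv2.COLOR_BGR2GRAY)
k=512/800
roi=g[100:152,242:343]
n,l,st,ce=cv2.connectedComponentsWithStats((roi<100).astype(np.uint8))
K=[(st[i].tolist(),ce[i]+[242,100]) for i in range(1,n) if 300<st[i][4]<1500];print(K)
K=sorted([q[1] for q in K],key=lambda q:q[0])[:2]
W=[onz(c,q,.076)[:2] for q in K]
print("sep",np.linalg.norm(W[0]-W[1]))
D=[(0,.03),(0,-.03)]
D+=[(.036,.068),(.036,-.068),(-.036,-.068),(-.036,.068)]
W+=[onz(c,(u*k,v*k),.063)[:2] for u,v in((370,153),(543,153),(537,243),(371,243))]
a,R,t,e=fit(D,W);print(np.degrees(a),t,np.round(e,4))
print("keys only yaw",np.degrees(np.arctan2(*(W[0]-W[1])[::-1]))-90,"mid",(W[0]+W[1])/2)
tab=g[0:40,178:205];ys,xs=np.where(tab<35);print("tab cols",xs.min()+178,xs.max()+178,"rows",ys.min(),ys.max())
for p in((290,25),(300,25)): print("tab",R.T@(onz(c,(p[0]*k,p[1]*k),.068)[:2]-t))
for n,p in(("ball",(458,115)),("beaker",(311,197))): print(n,R.T@(onz(c,(p[0]*k,p[1]*k),.065)[:2]-t))
s=arm.get_calibration("side")
for q in((0,.03),(0,-.03)): print("side proj",proj(s,[*(R@q+t),.078]))
np.savez("pose.npz",a=a,t=t)
E
```

```text
[([11, 5, 27, 29, 618], array([265.93203883, 119.12459547])), ([62, 7, 26, 28, 557], array([316.71813285, 120.35906643]))]
sep 0.05952750207865455
-4.851752471201406 [ 0.47902025 -0.07168622] [0.0074 0.0062 0.0056 0.0053 0.0018 0.003 ]
keys only yaw -6.201029815253051 mid [ 0.48576651 -0.07097135]
tab cols 185 197 rows 0 33
tab [0.1163586  0.11975822]
tab [0.1163619  0.11277596]
ball [ 0.05789716 -0.00020424]
beaker [-0.00149927  0.11148449]
side proj [263.35529401 211.94010818]
side proj [270.91457349 226.29100952]
```

```bash
python3 - <<'E'
from h import *
c=arm.get_calibration("wrist");k=512/800
D=[(0,.03),(0,-.03),(.028,.068),(.028,-.068),(-.044,-.068),(-.044,.068)]
W=[onz(c,q,.077)[:2] for q in((265.9,119.1),(316.7,119.9))]
W+=[onz(c,(u*k,v*k),.063)[:2] for u,v in((370,153),(543,153),(537,243),(371,243))]
a,R,t,e=fit(D,W);print(np.degrees(a),t,np.round(e,4))
print("tab",R.T@(onz(c,(290*k,25*k),.068)[:2]-t),"ball",R.T@(onz(c,(458*k,115*k),.065)[:2]-t))
s=arm.get_calibration("side")
for q in((0,.03),(0,-.03)): print("side proj",proj(s,[*(R@q+t),.078]))
np.savez("pose.npz",a=a,t=t)
h=lambda x,y,z:[*(R@[x,y]+t),z]
Ro=rot(a)
arm.grip(0.0);print(arm.current_width())
arm.move_to(h(.119,.16,.13),Ro)
im=arm.snapshot("wrist");cv2.imwrite("pics/w2.png",im[:,:,::-1])
cv2.imwrite("pics/s2.png",cv2.resize(arm.snapshot("side")[120:280,180:380,::-1],(800,640))[:600])
print(arm.current_ee_pos(),arm.current_force(),arm.current_t())
E
```

```text
-4.765812443777514 [ 0.4844517  -0.07208352] [0.0023 0.002  0.0036 0.0031 0.0009 0.0026]
tab [0.11109242 0.11952821] ball [ 0.05245111 -0.00034642]
side proj [265.45555886 211.54241328]
side proj [273.14431679 225.8491994 ]
0.00018583893616723018
[0.61611257 0.07669015 0.13139154] [-0.44139183 -0.4250484  -0.01485723] 4.125
```

View pics/s2.png

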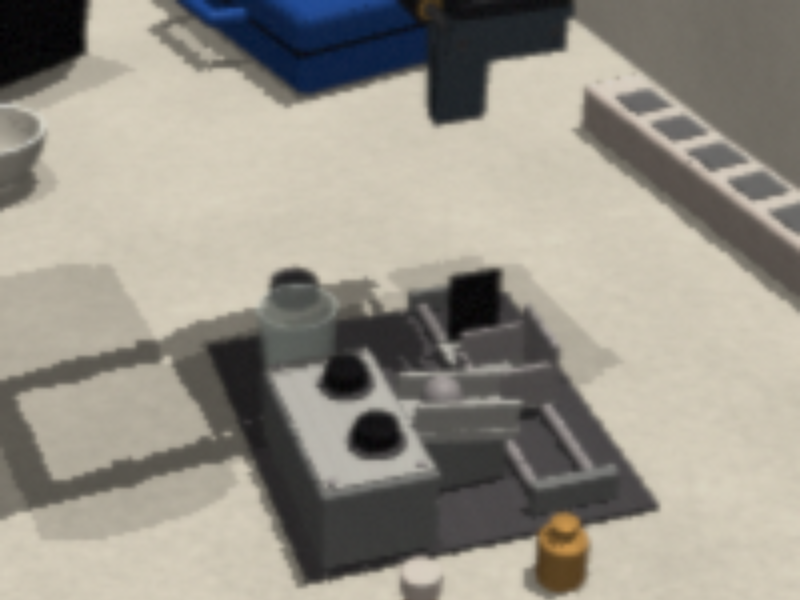

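The side crop shows the keys at (346,370) and (376,425), which matches the projection within a pixel or two. The tab at (473,300) has a clear path behind it. Now I'll push.

```bash
python3 - <<'E'
from h import *
p=np.load("pose.npz");a=float(p["a"]);t=p["t"];Ro=rot(a);R=np.array([[np.cos(a),-np.sin(a)],[np.sin(a),np.cos(a)]])
h=lambda x,y,z:[*(R@[x,y]+t),z]
fy=lambda:(R.T@np.array(arm.current_force())[:2])[1]
arm.move_l(h(.119,.157,.046),feed=.12);f0=fy()
arm.move_l(h(.119,.09,.046),feed=.06);print("pushed",fy()-f0)
y=.09
while y>.060:
    y-=.0015;arm.move_l(h(.119,y,.046),feed=.03);f=fy()-f0;print(round(y,4),round(f,1),end="; ")
    if abs(f)>10:break
q=R.T@(np.array(arm.current_ee_pos())[:2]-t);print("tcp",q,np.array(arm.current_force()))
arm.move_l(h(.119,q[1]+.03,.046),feed=.1)
arm.move_l(h(.119,q[1]+.03,.13),feed=.2)
arm.grip(.0465)
arm.move_to(h(0,0,.13),Ro)
im=arm.snapshot("wrist");cv2.imwrite("pics/w3.png",cv2.resize(im[:,:,::-1],(800,600)))
print(arm.current_width(),arm.current_ee_pos(),h(0,0,.13),arm.current_t())
E
```

```text
pushed -0.09014990314807038
0.0885 0.5; 0.087 -0.3; 0.0855 -0.2; 0.084 0.1; 0.0825 0.1; 0.081 0.2; 0.0795 -0.6; 0.078 -0.1; 0.0765 0.9; 0.075 0.0; 0.0735 0.0; 0.072 -0.3; 0.0705 0.7; 0.069 -0.4; 0.0675 0.7; 0.066 0.3; 0.0645 -0.3; 0.063 -0.1; 0.0615 -0.4; 0.06 0.3; tcp [0.1190377 0.0599107] [0.21449066 0.20194777 0.11181591]
0.04671249562857639 [ 0.48524173 -0.07214457  0.13027107] [np.float64(0.4844517044415708), np.float64(-0.07208351571224993), 0.13] 13.7917
```

View pics/w3.png

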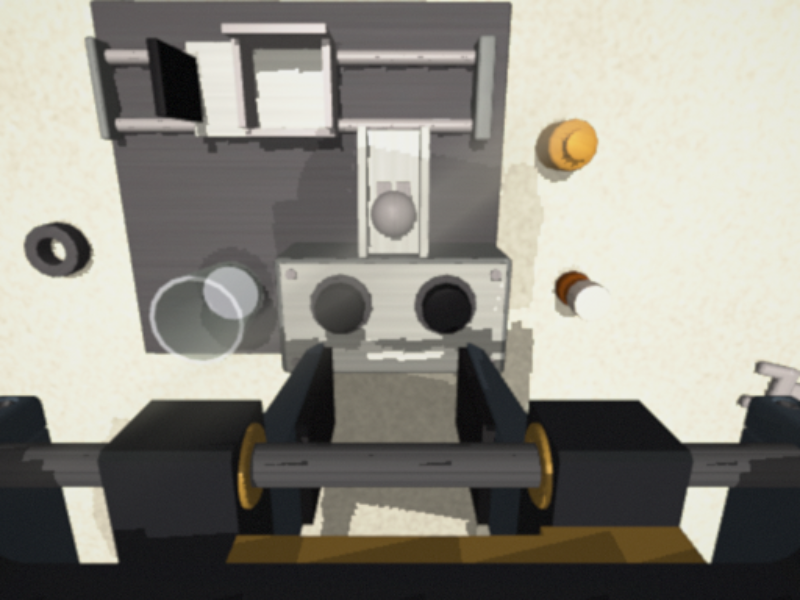

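The carriage has not moved: the cup is still at (290,90), mid-rail, and the push force stayed near zero. I'll check where the fingers really were.

```bash
python3 - <<'E'
from h import *
s=arm.get_calibration("side");w=arm.get_calibration("wrist")
print("tip proj at s2 in crop",(proj(s,[.6161,.0767,.1314])-[180,120])*4)
p=np.load("pose.npz");a=float(p["a"]);t=p["t"];R=np.array([[np.cos(a),-np.sin(a)],[np.sin(a),np.cos(a)]])
h=lambda x,y,z:[*(R@[x,y]+t),z]
for y in(.061,.12): print("tab mid-top",y,"side crop",(proj(s,h(.119,y,.068))-[180,120])*4,"wrist800",proj(w,h(.119,y,.068))*1.5625)
for x,y in((.1,.12),(.137,.12)): print(proj(w,h(x,y,.068))*1.5625)
im=arm.snapshot("side");cv2.imwrite("pics/s3.png",cv2.resize(im[120:280,180:380,::-1],(800,640))[:600])
E
```

```text
tip proj at s2 in crop [453.02245212 163.52322369]
tab mid-top 0.061 side crop [503.40126649 319.86247888] wrist800 [270.80389845  80.37648514]
tab mid-top 0.12 side crop [470.48135198 272.99544308] wrist800 [152.11798207  80.3680063 ]
[157.5489749  121.13063597]
[146.73841657  39.99136743]
```

View pics/s3.png

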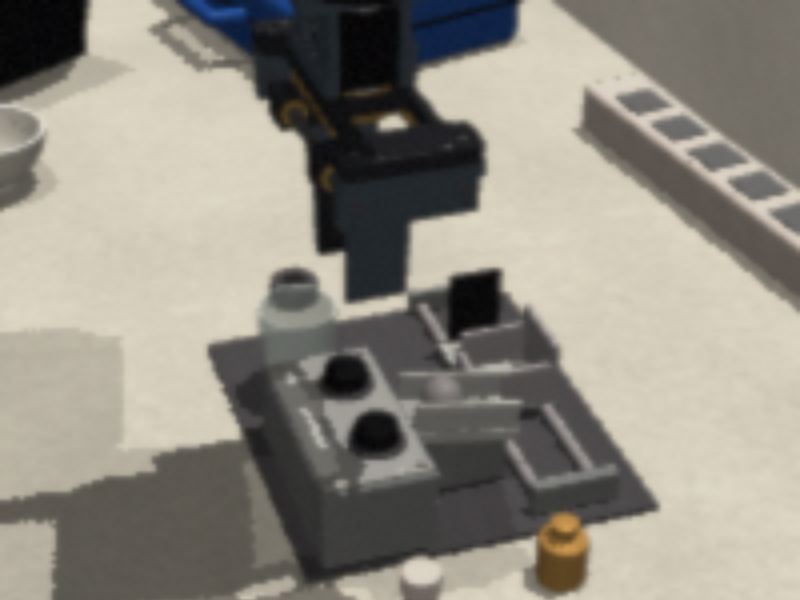

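```bash
python3 - <<'E'
from h import *
s=arm.get_calibration("side");a=float(np.load("pose.npz")["a"])
P=np.array(arm.current_ee_pos());Ro=np.array(arm.current_tool_rot());print(P,Ro.round(3).tolist(),arm.current_joint_positions())
# camera-side (tool +y => disp -y) finger, outer bottom corners
for dz in(0,.01,.02,.03):
  print(dz,[((proj(s,P+Ro@np.array([x,.0367,-dz]))-[180,120])*4).round().tolist() for x in(-.016,.016)])
P1=np.array([.43033,-.02001,.24995])
for dz in(0,.02): print("s0/s1 open",[proj(s,P1+Ro@np.array([x,.059,-dz])).round(1).tolist() for x in(-.016,.016)])
im=cv2.imread("pics/s1.png");cv2.imwrite("pics/s1c.png",cv2.resize(im[20:180,150:350],(800,640))[:600])
E
```

```text
[ 0.48542854 -0.07197437  0.13018039] [[0.997, -0.083, 0.001], [-0.083, -0.997, -0.0], [0.001, 0.0, -1.0]] [-1.54146266e+01  2.10934174e+01  9.92980299e+01  7.33307061e-03
  5.95519712e+01  7.93253688e+01]
0 [[352.0, 361.0], [405.0, 351.0]]
0.01 [[352.0, 347.0], [406.0, 337.0]]
0.02 [[352.0, 332.0], [406.0, 322.0]]
0.03 [[352.0, 317.0], [406.0, 307.0]]
s0/s1 open [[237.7, 162.4], [252.2, 160.2]]
s0/s1 open [[237.3, 154.0], [252.1, 151.8]]
```

View pics/s1c.png

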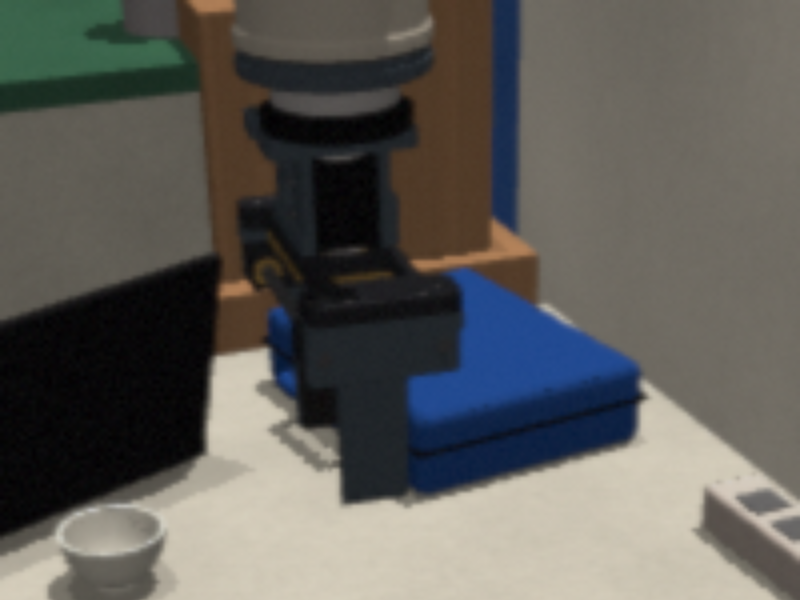

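The picture evidence agrees across both cameras: the real fingertips end about 40 mm short of the reported TCP. In s1c the tip is at (345,502), about 17 image px above its projection. The wrist view gives a tip depth of about 0.18 m against 0.216 m nominal. So the push passed over the tab. I'll repeat it 38 mm lower while watching the force.

```bash
cat >> h.py <<'E'
p=np.load("pose.npz");a=float(p["a"]);t=p["t"];Ro=rot(a);R=np.array([[np.cos(a),-np.sin(a)],[np.sin(a),np.cos(a)]])
h=lambda x,y,z:[*(R@[x,y]+t),z-.039]   # z = height of the real fingertips (39 mm short of the TCP)
fy=lambda:(R.T@np.array(arm.current_force())[:2])[1]
fz=lambda:arm.current_force()[2]
E
python3 - <<'E'
from h import *
arm.grip(0)
arm.move_to(h(.119,.157,.11),Ro)
arm.move_l(h(.119,.157,.048),feed=.12);f0=fy();print("fz",fz())
arm.move_l(h(.119,.125,.048),feed=.1);print("contact?",fy()-f0)
arm.move_l(h(.119,.085,.048),feed=.05);print("pushed",fy()-f0)
y=.085
while y>.066:
    y-=.0015;arm.move_l(h(.119,y,.048),feed=.03);f=fy()-f0;print(round(y,4),round(f,1),end="; ")
    if abs(f)>10:break
q=R.T@(np.array(arm.current_ee_pos())[:2]-t);print("tcp",q,arm.current_t())
arm.move_l(h(.119,q[1]+.02,.048),feed=.1)
arm.move_l(h(.119,q[1]+.02,.12),feed=.25)
arm.grip(.0465)
arm.move_to(h(0,0,.11),Ro)
im=arm.snapshot("wrist");cv2.imwrite("pics/w4.png",cv2.resize(im[:,:,::-1],(800,600)))
print(arm.current_width(),arm.current_t())
E
```

```text
fz 0.6226941803180082
contact? 0.3979726377993248
pushed 0.10501118580250557
0.0835 0.3; 0.082 0.8; 0.0805 0.5; 0.079 -0.0; 0.0775 0.6; 0.076 0.7; 0.0745 0.3; 0.073 1.2; 0.0715 8.1; 0.07 20.7; tcp [0.11898383 0.07213123] 20.0667
0.04670520072739127 22.4167
```

View pics/w4.png

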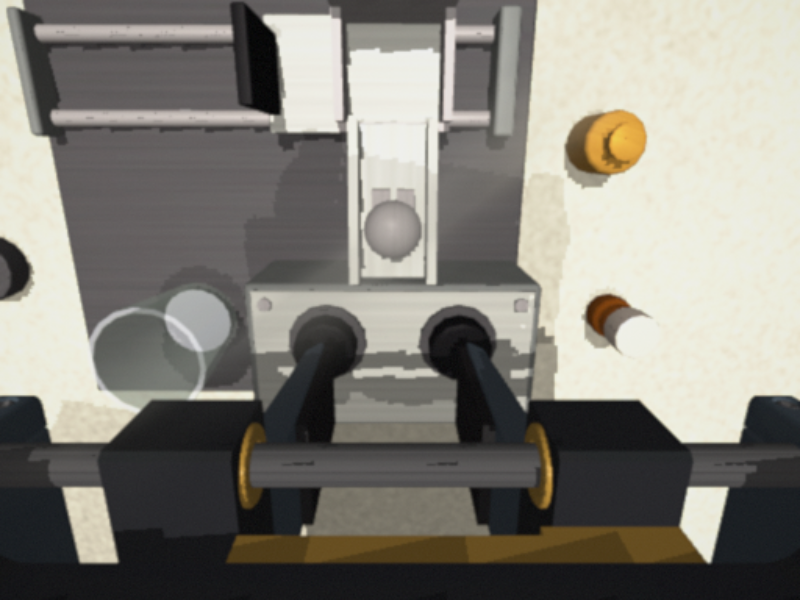

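The carriage is home: the force rose sharply at the stop and the cup (395,75) lines up with the chute mouth. The fingertips are over the keys at (328,340) and (460,340). Now I'll press.

```bash
python3 - <<'E'
from h import *
f0=fz();z=.086;arm.move_l(h(0,0,z),feed=.1);print("f0",f0,"at .086",fz()-f0)
while z>.055:
    z-=.0015;arm.move_l(h(0,0,z),feed=.04);f=fz()-f0;print(round(z,4),round(f,1),end="; ")
    if abs(f)>14:break
print(arm.current_ee_pos(),arm.current_torque())
arm.sleep(1.5)
im=arm.snapshot("wrist");cv2.imwrite("pics/w5.png",cv2.resize(im[:,:,::-1],(800,600)))
print(fz()-f0,arm.current_t())
E
```

```text
f0 -0.677245888937187 at .086 1.885184667865905
0.0845 0.2; 0.083 0.5; 0.0815 1.6; 0.08 3.4; 0.0785 3.4; 0.077 4.2; 0.0755 4.6; 0.074 4.3; 0.0725 33.4; [ 0.4846689  -0.07215383  0.03456209] [0.21716477 1.20001201 0.01094813]
33.35929083158131 26.6083
```

View pics/w5.png

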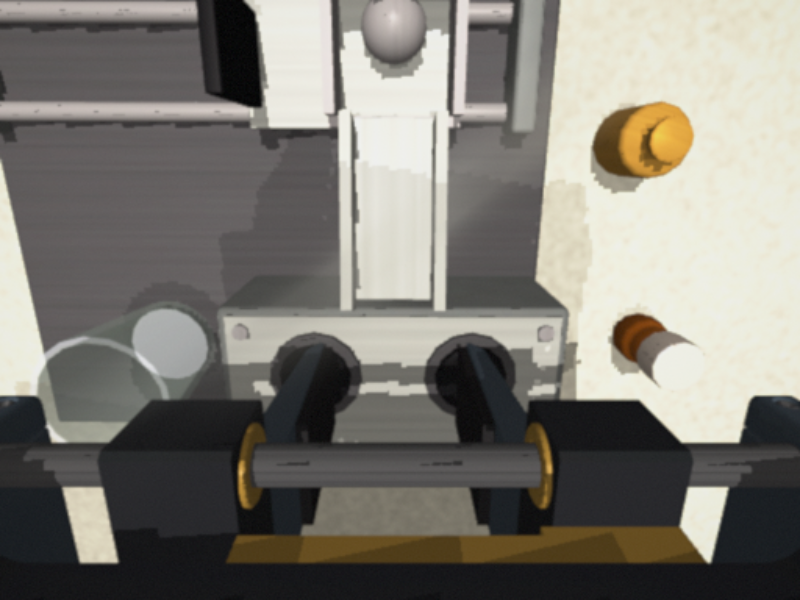

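The ball has left the chute and lies in the cup at (393,28). I'll release the keys and check once more before handing in.

```bash
python3 - <<'E'
from h import *
arm.move_l(h(0,0,.16),feed=.1);arm.sleep(.5)
im=arm.snapshot("side");cv2.imwrite("pics/s4.png",cv2.resize(im[120:280,180:380,::-1],(800,640))[:600]);print(arm.current_t(),arm.current_force())
E
```

```text
28.1833 [-0.79948177 -1.35409368 -0.67426498]
```

View pics/s4.png

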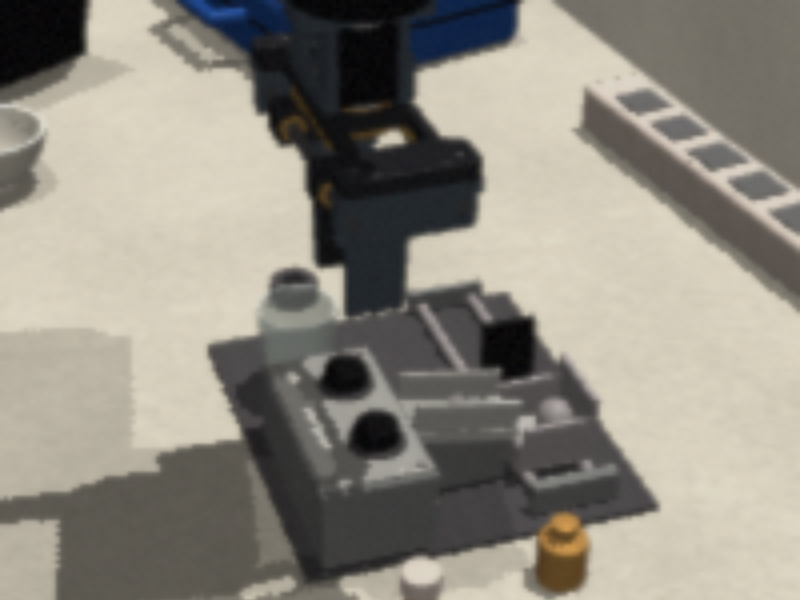

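Both keys are back up at (346,375) and (376,432), and the ball is in the cup at (553,410). The tab's top edge at (508,320) matches its predicted home position of (503,320), and the bystanders in view have not moved.

```bash
python3 -c "
from rig import arm
print(arm.sign_off())"
```

```text
the job is handed in; nothing more can be done
None
```

The job is done and handed in: the carriage is home on its stop, the ball is in the cup, both keys are back up, and no bystander was seen to move; the first push missed the tab because the real fingertips end about 39 mm short of the reported TCP, so I repeated it lower.

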